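# Fit a new fuse in a multimeter with the fuse tongs

## Task

Take the yellow fuse tongs from their stand and, holding the fuse only with the tongs, lift it out of the parts box and press it gently, fully home and level, into the empty fuse clips of the opened multimeter. Then put the tongs back in their stand, tips down, and let go. Leave the other parts, the screwdriver and the meter's back cover where they are, and do not force anything against the meter.

Things in the scene. Friction and masses are not known exactly. Their poses are not given: they have to be found in the camera images.
- tongs: Yellow plastic fuse tongs with red jaws, 105 mm long, 14 mm wide (x), 40 g, standing tips down in the stand. Origin midway between the jaws, where a gripped fuse's axis comes to lie; z up from tips to bow, y the line along which arms and jaws close, x along a gripped fuse. A half turn about z changes nothing. Feet of the jaws 4 mm below the origin, top of the bow 101 mm above
- tongs_grip (a point): On the tongs' middle line, 65 mm above their origin, between two flat ribbed finger pads (14 mm wide, 24 mm tall) that face outward in +y and -y: hold and squeeze here. Over the pads: 28.4 mm left alone, 24 mm shut on the fuse, 21.5 mm quite shut. Each pad springs out with 5 N at first, 12 N shut on the fuse; squeeze 1 mm to carry the tongs open, with 50 to 60 N to hold the fuse for pressing
- tongs_left (a joint): Squeeze of the tongs' arms (rad; both move alike about hinges in the bow, 95 mm above the origin): 0 sprung open, about 0.074 shut on the fuse, 0.118 quite shut. The jaws are V cups, 12 mm long in x, that wrap a 10.3 mm fuse from the sides and centre it; open, their lips are 22 mm apart and their backs 33 mm over all; 19 mm over all when shut on the fuse
- stand: Grey plastic tool stand, 60 mm (x) by 100 mm (y) by 44 mm high, fixed to the table, origin under its centre, z up. The slot in its middle for the tongs is 22 mm (x) by 40 mm (y) and 40 mm deep; five bits stand 6 mm proud along its -x edge
- stand_slot (a point): Centre of the slot's floor, 4 mm above the table; axes as the stand's. The standing tongs' origin is 4 mm above it, their y along the slot's y
- partsbox: Clear six-compartment parts box, 110 mm (x) by 155 mm (y) by 26 mm high, no lid, fixed to the table, origin under its centre; walls and floor 2 mm. Compartments are 52 mm (x) by 49 mm (y), two along x, three along y
- fuse: The new fuse: white ceramic tube with steel end caps, 38 mm long, 10.3 mm in diameter, about 12 g, lying loose (it can roll) on the floor of one of the compartments, roughly along the box's x. Origin at its centre, x along its axis; it may be turned any way about x, and its two ends are alike
- gear: White toy gear, 32 mm across, 12 mm high, in another compartment: leave it
- bearing: Steel ball bearing, 22 mm across, 7 mm high, in another compartment: leave it
- meter: Multimeter lying on its face, back off, 185 mm long (x), 95 mm wide (y), fixed, origin under its centre, z up. Rim 34 mm high; top of the green board inside at 16 mm. Nothing stands within 22 mm in y beside the empty fuse bay; a second, smaller fuse 38 mm to its -y side is 25 mm high, a black battery 65 mm to its +x side 32 mm. Over 20 N of fuse or tongs against it does damage
- bay (a point): Fixed point of the case, 23 mm above the table, axes as the meter's: centre of the fuse when fully home (axis along x), if the circuit board were central. But the board with its clips lies off by an unknown amount, up to 7 mm either way along x, and stays there: feel for it. Height and y of a fuse that is home are those of this point; it then rests on the clip floors
- bay_mouth (a point): Point 8 mm above the bay point. Two pairs of sprung brass leaves, 16 mm either side of the bay's centre along x, 4.5 mm wide, with flared mouths 15 mm wide. A fuse let down between the end stops first touches the flares when its axis is at this height; pushed on past the narrow waist (6 to 10 N in all) it is drawn down and held
- bay_stops (a point): Point 11.7 mm above the bay point. Rigid end stops 4 mm thick stand beyond both ends of the fuse on the board, inner faces 40.4 mm apart, tops 6.5 mm above the bay point. A fuse let down more than 1.2 mm off along x lands on one and stops with its axis at this height: do not force it there, lift it a little and shift it along x
- cover: The meter's dark back cover, 185 mm by 88 mm by 12 mm, lying loose on the table: leave it
- driver: Screwdriver with a blue handle, 190 mm long, lying loose: leave it
Mind the look-alikes: they are no part of the job. Several things look just like the tongs: the one meant starts farthest from the robot's base. There is more than one size of the meter; the one meant has the size given above.

How it is judged:
By the outcome, as a careful person would: the job done as asked, in the order asked, and still so for the second after the job is handed in, with the robot touching nothing.
It also fails if it takes over 72 s, if anything falls off the work surface, if the arm or the gripper's body presses on something with over 40 N, if the wrist force passes 120 N, or if a joint passes its speed limit or range.

## Robot

A 6-joint arm with a two-finger parallel gripper is mounted at the origin on the work surface. World frame = base frame: x ahead of the robot, y to its left, z up, the work surface at z = 0. Lengths are in m, angles in rad, forces in N, time in s.
With the tool pointing down it reaches from about 0.375 to 0.9 m from the base axis. Payload 3.1 kg.
Tool frame: the origin (TCP) lies midway between the tips of the shut fingers; the grasp point (between the pads) lies 19 mm behind it (r.grasp_offset is the distance from the TCP to the grasp point, in m); z points along the fingers, y is the line along which they close (so a half turn about z gives the same grasp; the last joint's range is limited). The gripper opens to 87 mm and grips with 3 to 60 N. Pads are 19 mm wide; open, the fingers measure 117 mm over their backs; the gripper's body (75 mm by 190 mm) begins 51 mm behind the grasp point.
Start: joints at [-1.486, 0.527, 1.433, -0, 1.181, -0.178], TCP at [0.162, -0.604, 0.223] pointing down, gripper open.
Joint ranges: [-3.08, 3.08], [-0.75, 2.2], [0.22, 2.44], [-1.43, 4.57], [0, 2.65], [-2.85, 2.85]. Speed limits (rad/s): [2.79, 2.79, 3.14, 3.14, 3.14, 3.14].

## Interface

Orientations are given as a unit quaternion [x, y, z, w].
In Python, from plant import sensors, cams, ticket, r gives the robot as it stands. The module is installed in compiled form; this text tells all that it offers.
- The arm moves only by the tool drive_tool, never from a script. Its argument "commands" is a list of rows, each an object with "linear": the shift along the world's x, y, z scaled (see below), a list of three; "twist": the turn, a rotation vector about the world's x, y, z scaled (see below), a list of three; "gripper": the opening, from 0 (shut) to 1 (fully open). In form: [{"linear": [tx, ty, tz], "twist": [ax, ay, az], "gripper": gripper}, ...]. A call has 1 to 8 rows; each row shifts and turns the commanded pose from where the row before left it; what a row does not reach is not made up. The controller multiplies each number of a shift by 0.04 m and each number of a turn by 5 degrees. A row lasts 1/12 s, in which the tool goes at most 41.7 mm and 7.16 degrees, less where a joint would pass 70% of its speed; a pose out of reach is approached as far as the arm can. A call with a number of a shift or a turn outside -1 to 1 is refused whole. A call with a gripper value outside its range is refused whole. The fingers move at their own pace and stop on an object; "force" is the grip in N (left out, the last holds). Time passes only in rows, so rows that do not move let the fingers close. It gives the time, the measured TCP pose, the force, the opening and the grip force at its end, in the units of the state.
- sensors.observe(): the state, without advancing time (a new reading comes with each control period).
- cams.grab_frame(name): name is "side" or "top"; returns the picture (384x512x3 uint8, blue, green, red); there is no depth.
- cams.calibration(name): a dict with "fx", "fy", "cx", "cy" (pixels), "R" (3x3) and "t" (3): a world point X has camera coordinates R X + t. Camera axes: x right, y down, z forward; pixel columns grow to the right and rows downward; lengths in m; the calibration is good to about 2 mm. A picture is of the moment at which its call begins. calibration takes no time and is no camera call.
- ticket.hand_in(): hands the job in; it is judged then, once.
Trained networks look in the newest picture that a camera, given by its name, has taken for a name from the list of things; names that differ only in an ending like _2 or _b are one class to them, and where a whole thing is asked for, a point or a joint stands for the part that bears it (a point fixed in the world has none). Each returns a list of dicts, best first, with "p" (0 to 1); they miss things now and then, are a little off and sometimes report something else, mostly with a low value. They report only what shows in the picture. A call takes as long as a camera call. They do not tell look-alikes from the thing itself.
- cams.look_for(label, camera): "xy" ([column, row] in pixels, amid what is visible of it).
- cams.spot_point(label, camera): "xy" ([column, row] in pixels: a listed point, or the origin of a listed thing).
The state is a dict: "time": time; "joints": joint angles; "qvel": joint speeds; "tau": joint torques, N m; "ee_pos": TCP position; "eef_rot": TCP orientation; "wrist_force": force on the tool from outside, world axes, zero at the start; "ft_torque": the same for the moment, N m; "width": finger opening in m; "finger_force": force on a finger pad.
Only numpy, scipy, OpenCV 4.12 (cv2) and the standard library are available. Lean on these libraries where they do the work, as an engineer would, in place of code of your own. Each camera call takes 0.05 s, during which the arm holds its last target. There are 200 camera calls.

## Working session

There is one attempt and no reset: what is moved stays moved. The work goes in short steps, Python scripts to look and compute and a tool call to move; the robot and the scene stay as the last step left them, time stands still between calls to the robot, and variables do not carry over. Pictures are saved under pics/ and viewed, at most 10 in all, crops included, and the job is handed in when it is done.

Besides the shell and the picture viewer there is one more tool, called after "Call:" as name([rows], argument=value, ...), one row to a line, values as JSON. drive_tool: Moves the arm, as the interface text tells. Shifts and turns lie within -1 to 1; 1 stands for 0.04 m of shift or 5 degrees of turn. Its arguments: {"type":"object","properties":{"commands":{"type":"array"},"force":{"type":"number"}},"required":["commands"]}

```bash
mkdir -p pics
cat > h.py <<'E'
import numpy as np, cv2
from plant import sensors, cams, ticket, r
def ray(cam,xy):
    c=cams.calibration(cam);R=np.array(c["R"]);t=np.array(c["t"])
    d=R.T@np.array([(xy[0]-c["cx"])/c["fx"],(xy[1]-c["cy"])/c["fy"],1]);return -R.T@t,d
def at(cam,xy,z):
    o,d=ray(cam,xy);return o+d*(z-o[2])/d[2]
def proj(cam,X):
    c=cams.calibration(cam);p=np.array(c["R"])@np.array(X)+np.array(c["t"]);return [c["fx"]*p[0]/p[2]+c["cx"],c["fy"]*p[1]/p[2]+c["cy"]]
E
python3 - <<'E'
from h import *
np.set_printoptions(precision=4,suppress=True)
for n in("top","side"):
    im=cams.grab_frame(n);cv2.imwrite(f"pics/{n}0.png",cv2.resize(im,(800,600),interpolation=cv2.INTER_CUBIC))
    c=cams.calibration(n);print(n,c["fx"],ray(n,(c["cx"],c["cy"])))
    for l,z in(("tongs",.008),("tongs_grip",.073),("stand",0),("stand_slot",.004),("partsbox",0),("fuse",.007),("meter",0),("bay",.023),("bay_mouth",.031),("gear",.008),("bearing",.005)):
        for d in cams.spot_point(l,n)[:4]:
            print(l,round(d["p"],2),np.round(d["xy"],1),at(n,d["xy"],z)[:2])
print(sensors.observe()["eef_rot"],r.grasp_offset)
E
```

```text
top 386.83498587709806 (array([ 0.3656, -0.0343,  1.4466]), array([ 0.1904, -0.0026, -0.9817]))
tongs 0.62 [167.5 202.5] [0.5871 0.294 ]
tongs 0.43 [174.1 226.3] [0.4984 0.2632]
tongs_grip 0.57 [174.4 224. ] [0.5006 0.2493]
tongs_grip 0.54 [166.5 200.8] [0.5831 0.2832]
stand 0.59 [168.2 206.5] [0.5731 0.2921]
stand_slot 0.82 [171.1 205. ] [0.5786 0.2807]
stand_slot 0.55 [170.4 206.1] [0.5743 0.2831]
stand_slot 0.45 [166.9 204.1] [0.5815 0.2968]
partsbox 0.76 [239.  209.3] [0.5702 0.025 ]
fuse 0.54 [243.8 200.6] [0.6028 0.0078]
fuse 0.48 [169.4 205.3] [0.5768 0.2864]
meter 0.93 [386.2 194.7] [ 0.6424 -0.5335]
meter 0.74 [313.9 222.8] [ 0.5272 -0.2577]
meter 0.18 [169.8 206.1] [0.5748 0.2862]
bay 0.84 [384.8 199.2] [ 0.6207 -0.5197]
bay 0.56 [313.2 235.1] [ 0.4793 -0.2515]
bay_mouth 0.81 [383.4 200.1] [ 0.6157 -0.5116]
bay_mouth 0.73 [311.9 231.4] [ 0.492  -0.2456]
gear 0.39 [257.2 218.3] [ 0.5371 -0.0445]
gear 0.37 [165.3 199.6] [0.5979 0.3031]
bearing 0.42 [226.8 217.2] [0.5383 0.0693]
bearing 0.22 [167.3 200.3] [0.5959 0.2961]
side 403.6698511424975 (array([-0.0017,  0.871 ,  0.9264
[... 372 characters left out ...]
 0.2836]
stand_slot 0.39 [167.  321.1] [0.5417 0.4842]
partsbox 0.59 [262.8 223.6] [0.5582 0.0164]
partsbox 0.25 [168.7 321. ] [0.5406 0.4796]
fuse 0.53 [257.8 216.7] [0.5879 0.0041]
meter 0.76 [318.9 149.8] [ 0.6332 -0.5209]
meter 0.58 [310.6 186.5] [ 0.5311 -0.266 ]
bay 0.89 [320.5 189.9] [ 0.4781 -0.2415]
bay 0.8 [324.3 146.3] [ 0.6125 -0.5256]
bay 0.59 [203.2 252.1] [0.6172 0.2528]
bay_mouth 0.78 [320.9 191.4] [ 0.4684 -0.2245]
bay_mouth 0.59 [319.5 184.2] [ 0.4936 -0.2605]
bay_mouth 0.55 [325.9 146.4] [ 0.6012 -0.5166]
gear 0.39 [275.3 218. ] [ 0.5351 -0.0253]
bearing 0.74 [320.1 188.2] [ 0.494  -0.2721]
bearing 0.59 [259.9 232.5] [0.5381 0.0627]
[ 0.9914  0.131  -0.     -0.    ] 0.0187
```

View pics/top0.png

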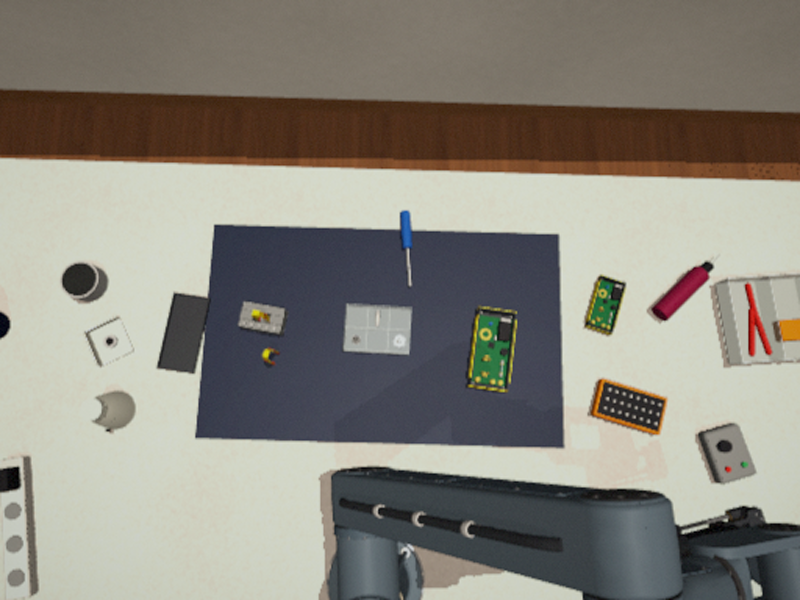

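View pics/side0.png

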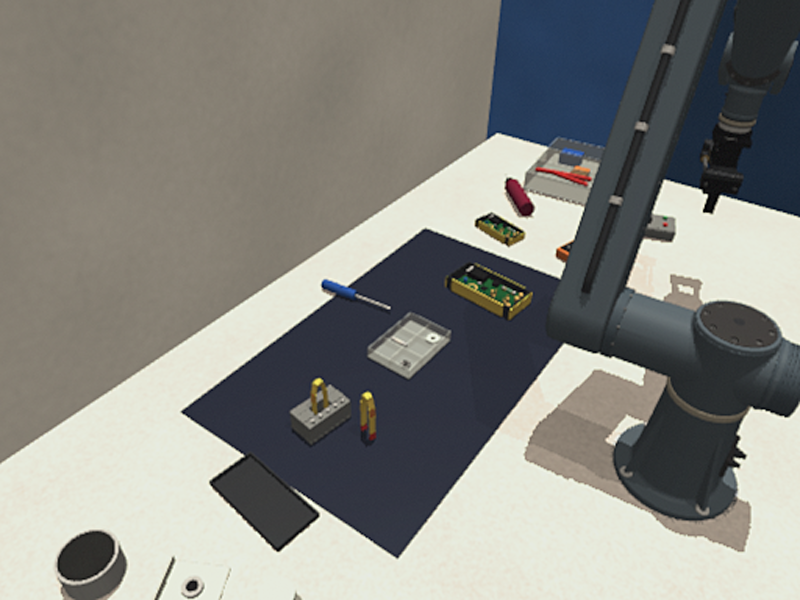

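```bash
cat > fit.py <<'E'
from h import *
from scipy.optimize import minimize
S=6
def fit(ims,p0,dim,thr=28,excl=None):
    L=[]
    for n,im in ims.items():
        c=np.array([proj(n,[p0[0]+sx*(dim[0]/2+.03),p0[1]+sy*(dim[1]/2+.03),z]) for sx in(-1,1) for sy in(-1,1) for z in(0,dim[2])])
        x0,y0=(c.min(0)-3).astype(int);x1,y1=(c.max(0)+3).astype(int);x0=max(x0,0);y0=max(y0,0)
        cr=im[y0:y1,x0:x1].astype(np.float32);cr=cv2.resize(cr,None,fx=S,fy=S,interpolation=cv2.INTER_CUBIC)
        hsv=cv2.cvtColor(np.clip(cr,0,255).astype(np.uint8),cv2.COLOR_BGR2HSV)
        lab=cr
        bg=np.median(np.concatenate([lab[:S*2].reshape(-1,3),lab[-S*2:].reshape(-1,3)]),0)
        m=(np.linalg.norm(lab-bg,axis=2)>thr)
        ig=np.zeros(m.shape,bool)
        if excl: ig=excl(hsv)
        k,l,st,_=cv2.connectedComponentsWithStats((m&~ig).astype(np.uint8));m=l==1+np.argmax(st[1:,4])
        cs,_=cv2.findContours(m.astype(np.uint8),0,2);f=np.zeros(m.shape,np.uint8);cv2.drawContours(f,cs,-1,1,-1)
        L.append((n,x0,y0,f,ig,np.clip(cr,0,255).astype(np.uint8)))
    def hull(p,n,x0,y0):
        c,s=np.cos(p[2]),np.sin(p[2])
        q=np.array([proj(n,[p[0]+c*a*dim[0]/2-s*b*dim[1]/2,p[1]+s*a*dim[0]/2+c*b*dim[1]/2,z]) for a in(-1,1) for b in(-1,1) for z in(0,dim[2])])
        q=(q-[x0,y0]+.5)*S-.5
        return cv2.convexHull(q.astype(np.float32))
    def cost(p,Ls=None):
        e=0
        for n,x0,y0,f,ig,_ in Ls or L:
            g=np.zeros(f.shape,np.uint8);cv2.fillConvexPoly(g,np.round(hull(p,n,x0,y0)*16).astype(np.int32),1,shift=4)
            e+=((g!=f)&~ig).sum()/f.sum()
        return e
    def opt(Ls):
        return min((minimize(lambda v:cost([p0[0]+v[0]/100,p0[1]+v[1]/100,p0[2]+dy+v[2]/10],Ls),[0,0,0],method="Nelder-Mead",options=dict(initial_simplex=[[0,0,0],[.8,0,0],[0,.8,0],[0,0,1]])) for dy in(-.15,.05,.2)),key=lambda s:(s.fun)) 
    out=[]
    for Ls in ([L[0]],[L[1]],L):
        bs=None
        for dy in(-.2,-.07,.07,.2):
            s=minimize(lambda v:cost([p0[0]+v[0]/100,p0[1]+v[1]/100,p0[2]+dy+v[2]/10],Ls),[0,0,0],method="Nelder-Mead",options=dict(initial_simplex=[[-.3,-.3,-.3],[.8,0,0],[0,.8,0],[0,0,1]]))
            p=[p0[0]+s.x[0]/100,p0[1]+s.x[1]/100,p0[2]+dy+s.x[2]/10]
            if bs is None or s.fun<bs[1]: bs=(p,s.fun)
        out.append(bs)
    vis=[]
    for n,x0,y0,f,ig,cr in L:
        v=cr.copy();cv2.polylines(v,[np.round(hull(out[2][0],n,x0,y0)).astype(np.int32)],True,(255,0,255),1);vis.append(v)
    return out,vis
E
python3 - <<'E'
from fit import *
ims={n:cams.grab_frame(n) for n in("top","side")}
yel=lambda h:(h[...,1]>120)&((h[...,0]<35)|(h[...,0]>170))
rows=[]
for name,p0,d,ex in(("stand",[.577,.287,-.1],(.06,.1,.044),lambda h:cv2.dilate(yel(h).astype(np.uint8),np.ones((9,9)))>0),("box",[.565,.02,0],(.11,.155,.026),None),("meter",[.53,-.262,-.1],(.185,.095,.034),None)):
    o,v=fit(ims,p0,d,excl=ex)
    for q in o: print(name,np.round(q[0],4),round(q[1],3))
    rows+=[cv2.resize(a,None,fx=280/a.shape[0],fy=280/a.shape[0]) for a in v]
def hs(l): 
    W=0
    return cv2.hconcat(l)
A,B=hs(rows[0::2]),hs(rows[1::2]);w=max(A.shape[1],B.shape[1])
A=cv2.copyMakeBorder(A,0,0,0,w-A.shape[1],0);B=cv2.copyMakeBorder(B,0,0,0,w-B.shape[1],0)
M=cv2.vconcat([A,B]);f=min(800/M.shape[1],600/M.shape[0],1);cv2.imwrite("pics/m1.png",cv2.resize(M,None,fx=f,fy=f))
E
```

```text
Traceback (most recent call last):
  File "fit.py", line 36, in fit
    s=minimize(lambda v:cost([p0[0]+v[0]/100,p0[1]+v[1]/100,p0[2]+dy+v[2]/10],Ls),[0,0,0],method="Nelder-Mead",options=dict(initial_simplex=[[-.3,-.3,-.3],[.8,0,0],[0,.8,0],[0,0,1]]))
  File "fit.py", line 36, in <lambda>
    s=minimize(lambda v:cost([p0[0]+v[0]/100,p0[1]+v[1]/100,p0[2]+dy+v[2]/10],Ls),[0,0,0],method="Nelder-Mead",options=dict(initial_simplex=[[-.3,-.3,-.3],[.8,0,0],[0,.8,0],[0,0,1]]))
                        ~~~~^^^^^^^^^^^^^^^^^^^^^^^^^^^^^^^^^^^^^^^^^^^^^^^^^^^^^
  File "fit.py", line 27, in cost
    g=np.zeros(f.shape,np.uint8);cv2.fillConvexPoly(g,np.round(hull(p,n,x0,y0)*16).astype(np.int32),1,shift=4)
                                                               ~~~~^^^^^^^^^^^
  File "fit.py", line 21, in hull
    q=np.array([proj(n,[p[0]+c*a*dim[0]/2-s*b*dim[1]/2,p[1]+s*a*dim[0]/2+c*b*dim[1]/2,z]) for a in(-1,1) for b in(-1,1) for z in(0,dim[2])])
                ~~~~^^^^^^^^^^^^^^^^^^^^^^^^^^^^^^^^^^^^^^^^^^^^^^^^^^^^^^^^^^^^^^^^^^^^^
  File "h.py", line 9, in proj
    c=cams.calibration(cam);p=np.array(c["R"])@np.array(X)+np.array(c["t"]);return [c["fx"]*p[0]/p[2]+c["cx"],c["fy"]*p[1]/p[2]+c["cy"]]
ValueError: time passes only in moves, steps and waits
```

```bash
python3 - <<'E'
s=open('h.py').read()
s=s.replace("cams.calibration(cam)","C[cam]").replace("def ray",'C={n:cams.calibration(n) for n in("top","side")}\ndef ray',1)
open('h.py','w').write(s)
f=open('fit.py').read()
i=f.index("    def opt(Ls)");j=f.index("    out=[]");open('fit.py','w').write(f[:i]+f[j:])
E
cat > m1.py <<'E'
from fit import *
ims={n:cams.grab_frame(n) for n in("top","side")}
for n in ims: cv2.imwrite(f"pics/{n}_raw.png",ims[n])
yel=lambda h:(h[...,1]>120)&((h[...,0]<35)|(h[...,0]>170))
rows=[]
for name,p0,d,ex in(("stand",[.577,.287,-.1],(.06,.1,.044),lambda h:cv2.dilate(yel(h).astype(np.uint8),np.ones((9,9)))>0),("box",[.565,.02,0],(.11,.155,.026),None),("meter",[.53,-.262,-.1],(.185,.095,.034),None)):
    o,v=fit(ims,p0,d,excl=ex)
    for q in o: print(name,np.round(q[0],4),round(q[1],3))
    rows+=[cv2.resize(a,None,fx=280/a.shape[0],fy=280/a.shape[0]) for a in v]
A,B=cv2.hconcat(rows[0::2]),cv2.hconcat(rows[1::2]);w=max(A.shape[1],B.shape[1])
A=cv2.copyMakeBorder(A,0,0,0,w-A.shape[1],0);B=cv2.copyMakeBorder(B,0,0,0,w-B.shape[1],0)
M=cv2.vconcat([A,B]);f=min(800/M.shape[1],600/M.shape[0],1);cv2.imwrite("pics/m1.png",cv2.resize(M,None,fx=f,fy=f))
E
python3 m1.py
```

```text
stand [ 0.5842  0.2914 -0.1568] 0.087
stand [ 0.606   0.2622 -0.1334] 0.7
stand [ 0.5841  0.2857 -0.124 ] 1.108
box [ 0.5647  0.0154 -0.0209] 0.057
box [ 0.5645  0.0139 -0.0281] 0.032
box [ 0.5645  0.0144 -0.0282] 0.089
meter [ 0.5218 -0.2556 -0.1197] 0.099
meter [ 0.5208 -0.2581 -0.1174] 0.064
meter [ 0.521 -0.258 -0.119] 0.17
```

View pics/m1.png

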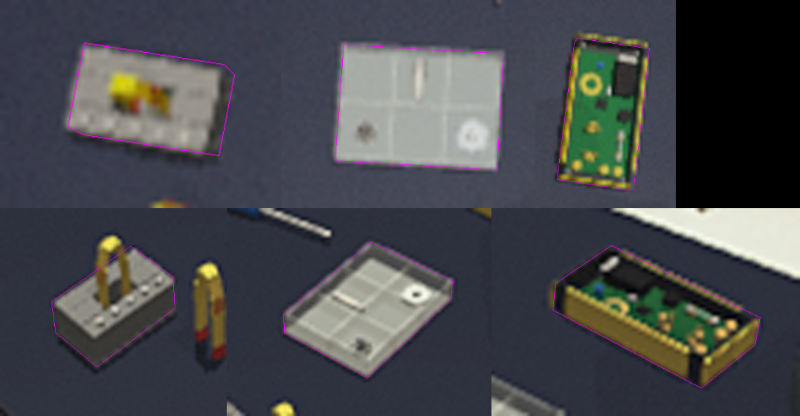

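```bash
sed -i 's/m=l==1+np.argmax(st\[1:,4\])/q=l[m.shape[0]*2\/\/5:m.shape[0]*3\/\/5,m.shape[1]*2\/\/5:m.shape[1]*3\/\/5];m=l==np.bincount(q[q>0]).argmax()/' fit.py
python3 - <<'E'
from fit import *
ims={n:cv2.imread(f"pics/{n}_raw.png") for n in("top","side")}
yel=lambda h:(h[...,1]>120)&((h[...,0]<35)|(h[...,0]>170))
o,v=fit(ims,[.584,.287,-.12],(.06,.1,.044),excl=lambda h:cv2.dilate(yel(h).astype(np.uint8),np.ones((9,9)))>0,thr=22)
for q in o: print("stand",np.round(q[0],4),round(q[1],3))
# rectified: meter frame, x up, y left
def rect(n,p,z,W,H,s):  # W along y, H along x (mm), s px/mm
    c,sn=np.cos(p[2]),np.sin(p[2])
    jj,ii=np.meshgrid(np.arange(int(W*s)),np.arange(int(H*s)))
    x=(H/2-ii/s)/1000;y=(W/2-jj/s)/1000
    X=p[0]+c*x-sn*y;Y=p[1]+sn*x+c*y
    P=np.stack([X,Y,np.full(X.shape,z)],-1);K=C[n]
    q=P@np.array(K["R"]).T+np.array(K["t"])
    m=cv2.remap(ims[n],(K["fx"]*q[...,0]/q[...,2]+K["cx"]).astype(np.float32),(K["fy"]*q[...,1]/q[...,2]+K["cy"]).astype(np.float32),cv2.INTER_CUBIC)
    for k in range(-int(H/20),int(H/20)+1):
        v=int((H/2-k*10)*s); 
        if 0<=v<m.shape[0]: m[v,::4]=(255,255,255) if k else (0,0,255)
    for k in range(-int(W/20),int(W/20)+1):
        v=int((W/2-k*10)*s)
        if 0<=v<m.shape[1]: m[::4,v]=(255,255,255) if k else (0,0,255)
    return m
pm=[.521,-.2575,-.1185];pb=[.5645,.0145,-.025]
M=[rect(n,pm,.028,100,190,3) for n in("top","side")]
B=[rect(n,pb,.007,60,60,3) if 0 else cv2.resize(rect(n,pb,.007,160,115,1.2),(192,138)) for n in("top","side")]
pad=lambda a:cv2.copyMakeBorder(a,0,570-a.shape[0],0,0,cv2.BORDER_CONSTANT)
out=cv2.hconcat([M[0],M[1],pad(cv2.vconcat(B))])
cv2.imwrite("pics/rect.png",out);print(out.shape)
E
```

```text
stand [ 0.5839  0.2904 -0.1512] 0.072
stand [ 0.6051  0.2633 -0.1316] 0.675
stand [ 0.5835  0.2855 -0.1299] 1.068
(570, 792, 3)
```

View pics/rect.png

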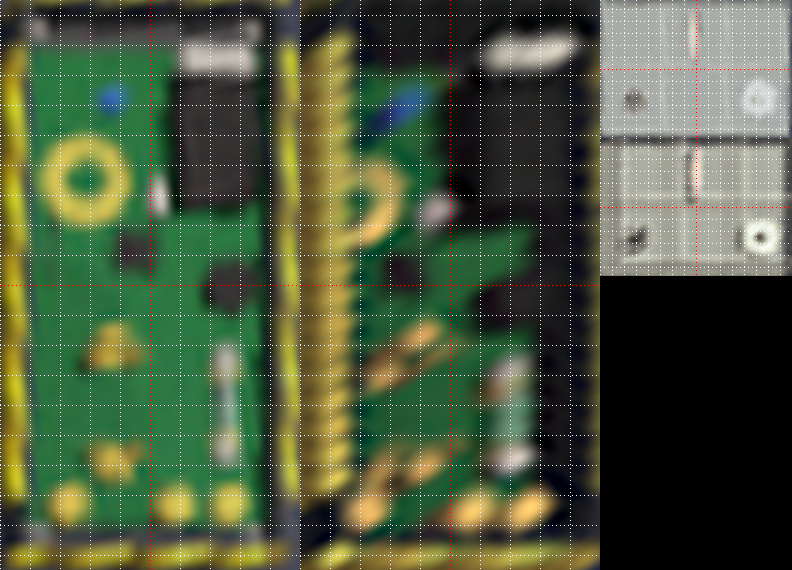

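```bash
cat > m3.py <<'E'
from h import *
from scipy.optimize import least_squares
ims={n:cv2.imread(f"pics/{n}_raw.png") for n in("top","side")}
def tf(p,a): c,s=np.cos(p[2]),np.sin(p[2]);return [p[0]+c*a[0]-s*a[1],p[1]+s*a[0]+c*a[1],a[2]]
p=[.5835,.2890,-.145]
out=[]
S=10
for n in ims:
    u,v=proj(n,[p[0],p[1],.05]);x0,y0=int(u-20),int(v-(20 if n=="top" else 24))
    cr=cv2.resize(ims[n][y0:y0+44,x0:x0+40],None,fx=S,fy=S,interpolation=cv2.INTER_CUBIC)
    def pl(pts,col,cl=True):
        q=(np.array([proj(n,tf(p,a)) for a in pts])-[x0,y0]+.5)*S;cv2.polylines(cr,[q.astype(int)],cl,col,1)
    pl([(a*.03,b*.05,.044) for a,b in((1,1),(1,-1),(-1,-1),(-1,1))],(255,0,255))
    pl([(a*.03,b*.05,0) for a,b in((1,1),(1,-1),(-1,-1),(-1,1))],(255,0,255))
    pl([(a*.011,b*.02,.044) for a,b in((1,1),(1,-1),(-1,-1),(-1,1))],(255,255,0))
    for sx in(-.007,.007): pl([(sx,-.014,.044),(sx,-.01,.105),(sx,0,.109),(sx,.01,.105),(sx,.014,.044)],(0,255,0),False)
    out.append(cr)
cv2.imwrite("pics/stand.png",cv2.hconcat(out))
# fuse blob
pb=[.5645,.0145,-.025]
for n in ims:
    u,v=proj(n,tf(pb,(.027,0,.007)));x0,y0=int(u-9),int(v-9)
    g=cv2.resize(ims[n][y0:y0+18,x0:x0+18],None,fx=8,fy=8,interpolation=cv2.INTER_CUBIC).astype(float)
    d=g[...,2]-g[...,0]; # warm white vs grey
    print(n,np.round(np.percentile(d,[5,50,90,99])),np.round(np.percentile(g.mean(2),[5,50,90,99])))
    w=d>(np.percentile(d,50)+np.percentile(d,99.5))/2
    k,l,st,ce=cv2.connectedComponentsWithStats(w.astype(np.uint8));i=1+np.argmax(st[1:,4])
    yy,xx=np.nonzero(l==i)
    P=np.array([at(n,((a+.5)/8-.5+x0,(b+.5)/8-.5+y0),.009)[:2] for a,b in zip(xx,yy)])
    ctr=P.mean(0);U=np.linalg.svd(P-ctr,full_matrices=False)[2][0];t=(P-ctr)@U
    print(" fuse",ctr,"yaw",np.arctan2(U[1],U[0]),"len",t.max()-t.min(),"mid",ctr+U*(t.max()+t.min())/2)
E
python3 m3.py
```

```text
top [-13.   2.   6.  17.] [ 86. 170. 180. 204.]
 fuse [0.5921653  0.01730672] yaw 3.122961069940541 len 0.03723560115556952 mid [0.59188198 0.017312  ]
side [-7. 12. 15. 27.] [ 68. 161. 180. 216.]
 fuse [0.5937504  0.01687974] yaw 3.0066350641826207 len 0.027343116681255927 mid [0.59548484 0.01664423]
```

View pics/stand.png

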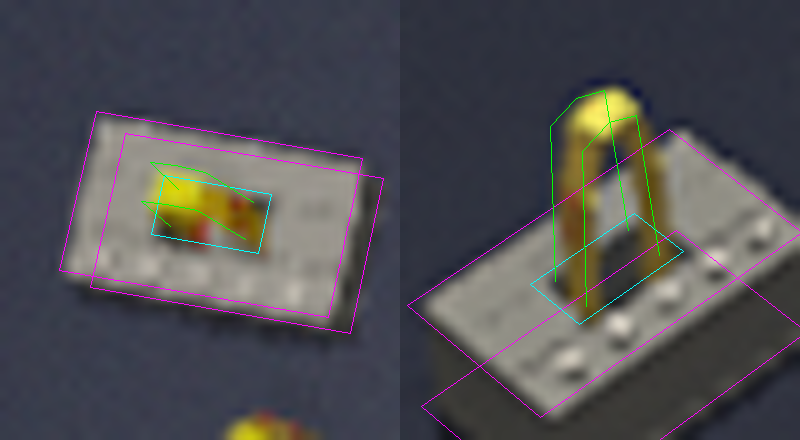

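Run:
```python
from h import *
ims={n:cv2.imread(f"pics/{n}_raw.png") for n in("top","side")}
R=[]
for n in ims:
    u,v=proj(n,[.583,.288,.09]);x0,y0=int(u-10),int(v-10)
    g=cv2.resize(ims[n][y0:y0+20,x0:x0+20],None,fx=8,fy=8,interpolation=cv2.INTER_CUBIC)
    h=cv2.cvtColor(g,cv2.COLOR_BGR2HSV);w=(h[...,1]>110)&(h[...,0]>18)&(h[...,0]<36);w&=h[...,2]>.75*h[...,2][w].max()
    k,l,st,ce=cv2.connectedComponentsWithStats(w.astype(np.uint8));i=1+np.argmax(st[1:,4])
    c=(ce[i]+.5)/8-.5+[x0,y0];R.append(ray(n,c));print(n,c,at(n,c,.107),st[i]/8)
A=np.vstack([np.eye(3)-np.outer(d,d)/(d@d) for o,d in R]);b=np.concatenate([(np.eye(3)-np.outer(d,d)/(d@d))@o for o,d in R])
x=np.linalg.lstsq(A,b,rcond=None)[0];print(x,np.linalg.norm(A@x-b))
```

```text
top [163.44782794 199.81441652] [0.58092143 0.28628106 0.107     ] [  7.     8.25   6.     4.   146.75]
side [202.93907683 243.86725917] [0.58148888 0.28659433 0.107     ] [  8.875   4.375   5.25    4.125 109.   ]
[0.58120477 0.28646359 0.10695121] 0.000443608525837056
```

Call:
drive_tool([
  {"linear":[0.42,0.89,0],"twist":[0,0,-0.19],"gripper":0.7},
  {"linear":[0.42,0.89,0],"twist":[0,0,-0.19],"gripper":0.7},
  {"linear":[0.42,0.89,0],"twist":[0,0,-0.19],"gripper":0.7},
  {"linear":[0.42,0.89,0],"twist":[0,0,-0.19],"gripper":0.7},
  {"linear":[0.42,0.89,0],"twist":[0,0,-0.19],"gripper":0.7},
  {"linear":[0.42,0.89,0],"twist":[0,0,-0.19],"gripper":0.7},
  {"linear":[0.42,0.89,0],"twist":[0,0,-0.19],"gripper":0.7},
  {"linear":[0.42,0.89,0],"twist":[0,0,-0.19],"gripper":0.7},
], force=20)

```text
time: 2.07
ee_pos: [0.2972, -0.3171, 0.2228]
eef_rot: [0.998, 0.064, 0.0, 0.0]
wrist_force: [0.9, 0.0, 0.2]
width: 0.0614
finger_force: 0.0
```

Call:
drive_tool([
  {"linear":[0.42,0.89,0],"twist":[0,0,-0.19],"gripper":0.7},
  {"linear":[0.42,0.89,0],"twist":[0,0,-0.19],"gripper":0.7},
  {"linear":[0.42,0.89,0],"twist":[0,0,-0.19],"gripper":0.7},
  {"linear":[0.42,0.89,0],"twist":[0,0,-0.19],"gripper":0.7},
  {"linear":[0.42,0.89,0],"twist":[0,0,-0.19],"gripper":0.7},
  {"linear":[0.42,0.89,0],"twist":[0,0,-0.19],"gripper":0.7},
  {"linear":[0.42,0.89,0],"twist":[0,0,-0.19],"gripper":0.7},
  {"linear":[0.42,0.89,0],"twist":[0,0,-0.19],"gripper":0.7},
])

```text
time: 2.73
ee_pos: [0.4318, -0.032, 0.2229]
eef_rot: [1.0, -0.002, 0.0, 0.0]
wrist_force: [0.1, -0.3, 0.1]
width: 0.0611
finger_force: 0.0
```

Call:
drive_tool([
  {"linear":[0.42,0.89,0],"twist":[0,0,-0.19],"gripper":0.7},
  {"linear":[0.42,0.89,0],"twist":[0,0,-0.19],"gripper":0.7},
  {"linear":[0.42,0.89,0],"twist":[0,0,-0.19],"gripper":0.7},
  {"linear":[0.42,0.89,0],"twist":[0,0,-0.19],"gripper":0.7},
  {"linear":[0.42,0.89,0],"twist":[0,0,-0.19],"gripper":0.7},
  {"linear":[0.42,0.89,0],"twist":[0,0,-0.19],"gripper":0.7},
  {"linear":[0.42,0.89,0],"twist":[0,0,-0.19],"gripper":0.7},
  {"linear":[0,0,0],"twist":[0,0,0],"gripper":0.7},
])

```text
time: 3.4
ee_pos: [0.5522, 0.2215, 0.2229]
eef_rot: [0.998, -0.057, 0.003, -0.002]
wrist_force: [0.7, -0.5, 0.9]
width: 0.0613
finger_force: 0.0
```

Call:
drive_tool([
  {"linear":[0.36,0.82,0],"twist":[0,0,-0.17],"gripper":0.7},
  {"linear":[0.37,0.82,0],"twist":[0,0,-0.18],"gripper":0.7},
  {"linear":[0,0,-0.9],"twist":[0,0,0],"gripper":0.7},
  {"linear":[0,0,-0.9],"twist":[0,0,0],"gripper":0.7},
  {"linear":[0,0,-0.4],"twist":[0,0,0],"gripper":0.7},
  {"linear":[0,0,0],"twist":[0,0,0],"gripper":0.7},
  {"linear":[0,0,0],"twist":[0,0,0],"gripper":0.7},
])

```text
time: 3.98
ee_pos: [0.5774, 0.2804, 0.1337]
eef_rot: [0.997, -0.075, -0.001, 0.0]
wrist_force: [0.1, 0.7, 0.4]
width: 0.0609
finger_force: 0.0
```

Run:
```python
from h import *
s=sensors.observe();p=np.array(s["ee_pos"]);print(np.round(p,4),np.round(s["eef_rot"],4),np.round(s["wrist_force"],2),s["width"])
out=[]
for n in("top","side"):
    im=cams.grab_frame(n);cv2.imwrite(f"pics/{n}_raw2.png",im)
    u,v=proj(n,p);x0,y0=int(u-20),int(v-20)
    cr=cv2.resize(im[y0:y0+44,x0:x0+40],None,fx=10,fy=10,interpolation=cv2.INTER_CUBIC)
    q=s["eef_rot"];a=2*np.arctan2(q[1],q[0]);Y=np.array([np.sin(a),-np.cos(a),0]);X=np.array([np.cos(a),np.sin(a),0])
    for e in(-.0306,.0306,0):
      for f in (-.0095,.0095) if e else (0,):
        t=(np.array(proj(n,p+Y*e+X*f))-[x0,y0]+.5)*10;cv2.circle(cr,tuple(t.astype(int)),4,(255,0,255),1)
    out.append(cr)
cv2.imwrite("pics/grip.png",cv2.hconcat(out))
```

```text
[0.5774 0.2804 0.1337] [ 9.972e-01 -7.460e-02 -1.100e-03  4.000e-04] [0.07 0.7  0.41] 0.060899124491521954
```

View pics/grip.png

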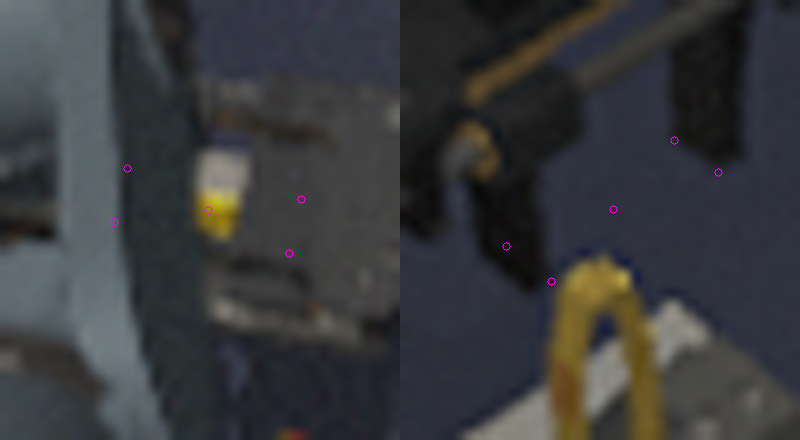

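Call:
drive_tool([
  {"linear":[0.1,0.15,0],"twist":[0,0,0],"gripper":0.7},
  {"linear":[0,0,-0.5],"twist":[0,0,0],"gripper":0.7},
  {"linear":[0,0,-0.7],"twist":[0,0,0],"gripper":0.7},
  {"linear":[0,0,-0.6],"twist":[0,0,0],"gripper":0.7},
  {"linear":[0,0,-0.17],"twist":[0,0,0],"gripper":0.7},
  {"linear":[0,0,0],"twist":[0,0,0],"gripper":0.7},
  {"linear":[0,0,0],"twist":[0,0,0],"gripper":0.7},
])

```text
time: 4.67
ee_pos: [0.5832, 0.2873, 0.057]
eef_rot: [0.997, -0.074, 0.001, -0.0]
wrist_force: [0.5, -0.6, 0.7]
width: 0.0611
finger_force: 0.0
```

Call:
drive_tool([
  {"linear":[-0.04,0,-0.07],"twist":[0,0,0],"gripper":0.5},
  {"linear":[0,0,0],"twist":[0,0,0],"gripper":0.4},
  {"linear":[0,0,0],"twist":[0,0,0],"gripper":0.35},
  {"linear":[0,0,0],"twist":[0,0,0],"gripper":0.315},
  {"linear":[0,0,0],"twist":[0,0,0],"gripper":0.315},
  {"linear":[0,0,0],"twist":[0,0,0],"gripper":0.315},
], force=15)

```text
time: 5.17
ee_pos: [0.5806, 0.2869, 0.0533]
eef_rot: [0.997, -0.074, 0.0, -0.0]
wrist_force: [0.2, -0.3, 0.2]
width: 0.0308
finger_force: 0.1
```

Call:
drive_tool([
  {"linear":[0,0,0],"twist":[0,0,0],"gripper":0.31},
  {"linear":[0,0,0],"twist":[0,0,0],"gripper":0.31},
  {"linear":[0,0,0],"twist":[0,0,0],"gripper":0.31},
])

```text
time: 5.42
ee_pos: [0.5806, 0.2872, 0.0531]
eef_rot: [0.997, -0.075, 0.0, -0.0]
wrist_force: [0.2, 1.1, 0.9]
width: 0.0274
finger_force: 6.6
```

Call:
drive_tool([
  {"linear":[0,0,0.4],"twist":[0,0,0],"gripper":0.31},
  {"linear":[0,0,0.8],"twist":[0,0,0],"gripper":0.31},
  {"linear":[0,0,0.6],"twist":[0,0,0],"gripper":0.31},
  {"linear":[0,0,0],"twist":[0,0,0],"gripper":0.31},
])

```text
time: 5.75
ee_pos: [0.5839, 0.288, 0.1302]
eef_rot: [0.997, -0.074, 0.005, -0.002]
wrist_force: [0.8, 0.5, 0.7]
width: 0.0273
finger_force: 6.0
```

Call:
drive_tool([
  {"linear":[0.04,-0.5,0],"twist":[0,0,0.2],"gripper":0.31},
  {"linear":[0.05,-0.9,0],"twist":[0,0,0.22],"gripper":0.31},
  {"linear":[0.05,-0.9,0],"twist":[0,0,0.22],"gripper":0.31},
  {"linear":[0.05,-0.9,0],"twist":[0,0,0.22],"gripper":0.31},
  {"linear":[0.05,-0.9,0],"twist":[0,0,0.22],"gripper":0.31},
  {"linear":[0.05,-0.9,0],"twist":[0,0,0.2],"gripper":0.31},
  {"linear":[0.01,-0.9,0],"twist":[0,0,0.2],"gripper":0.31},
  {"linear":[0,-0.8,0],"twist":[0,0,0],"gripper":0.31},
])

```text
time: 6.42
ee_pos: [0.5918, 0.0166, 0.1242]
eef_rot: [1.0, -0.01, -0.001, 0.0]
wrist_force: [0.3, 0.3, 0.2]
width: 0.0275
finger_force: 6.0
```

Call:
drive_tool([
  {"linear":[0,0,0],"twist":[0,0,0],"gripper":0.31},
  {"linear":[0,0,0],"twist":[0,0,0],"gripper":0.31},
  {"linear":[0,0,0],"twist":[0,0,0],"gripper":0.31},
])

```text
time: 6.67
ee_pos: [0.5918, 0.0192, 0.1244]
eef_rot: [1.0, -0.01, -0.001, -0.0]
wrist_force: [-0.7, -0.3, -0.7]
width: 0.0275
finger_force: 6.0
```

```bash
cat > look.py <<'E'
import sys
from h import *
s=sensors.observe();p=np.array(s["ee_pos"]);print(np.round(p,4),np.round(s["eef_rot"],4),np.round(s["wrist_force"],2),s["width"],s["finger_force"])
q=s["eef_rot"];print("yaw",2*np.arctan2(q[1],q[0]))
out=[]
dz=float(sys.argv[2]) if len(sys.argv)>2 else .0455
for n in("top","side"):
    im=cams.grab_frame(n);cv2.imwrite(f"pics/{n}_{sys.argv[1]}_raw.png",im)
    u,v=proj(n,p-[0,0,dz]);x0,y0=int(u-20),int(v-24)
    cr=cv2.resize(im[y0:y0+44,x0:x0+40],None,fx=10,fy=10,interpolation=cv2.INTER_CUBIC)
    a=2*np.arctan2(q[1],q[0]);X=np.array([np.cos(a),np.sin(a),0])
    o=p-[0,0,dz]
    for e in(-.007,.007):
        t=(np.array(proj(n,o+X*e))-[x0,y0]+.5)*10;cv2.circle(cr,tuple(t.astype(int)),3,(255,0,255),1)
    out.append(cr)
cv2.imwrite(f"pics/{sys.argv[1]}.png",cv2.hconcat(out))
E
python3 look.py c1
```

```text
[0.5918 0.0192 0.1244] [ 9.999e-01 -1.030e-02 -8.000e-04 -3.000e-04] [-0.74 -0.33 -0.75] 0.02745800729789117 5.988103933632374
yaw -0.020658563038884713
```

View pics/c1.png

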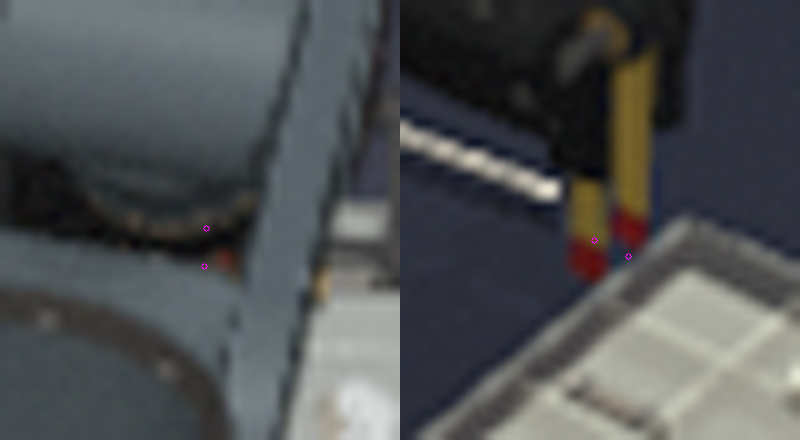

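Call:
drive_tool([
  {"linear":[0.03,-0.05,-0.3],"twist":[0,0,0],"gripper":0.31},
  {"linear":[0,0,-0.4],"twist":[0,0,0],"gripper":0.31},
  {"linear":[0,0,-0.4],"twist":[0,0,0],"gripper":0.31},
  {"linear":[0,0,-0.2],"twist":[0,0,0],"gripper":0.31},
  {"linear":[0,0,0],"twist":[0,0,0],"gripper":0.31},
  {"linear":[0,0,0],"twist":[0,0,0],"gripper":0.31},
])

```text
time: 7.27
ee_pos: [0.5932, 0.0176, 0.0722]
eef_rot: [1.0, -0.009, -0.001, -0.0]
wrist_force: [0.5, 0.7, -0.8]
width: 0.0272
finger_force: 6.0
```

Call:
drive_tool([
  {"linear":[0,0,-0.2],"twist":[0,0,0],"gripper":0.31},
  {"linear":[0,0,-0.2],"twist":[0,0,0],"gripper":0.31},
  {"linear":[0,0,0],"twist":[0,0,0],"gripper":0.31},
  {"linear":[0,0,0],"twist":[0,0,0],"gripper":0.31},
])

```text
time: 7.6
ee_pos: [0.5932, 0.0169, 0.0565]
eef_rot: [1.0, -0.01, -0.0, -0.0]
wrist_force: [-1.2, 1.1, 0.3]
width: 0.0273
finger_force: 6.0
```

Call:
drive_tool([
  {"linear":[0,0,-0.06],"twist":[0,0,0],"gripper":0.31},
  {"linear":[0,0,-0.03],"twist":[0,0,0],"gripper":0.31},
  {"linear":[0,0,0],"twist":[0,0,0],"gripper":0.31},
  {"linear":[0,0,0],"twist":[0,0,0],"gripper":0.29},
  {"linear":[0,0,0],"twist":[0,0,0],"gripper":0.275},
  {"linear":[0,0,0],"twist":[0,0,0],"gripper":0.26},
  {"linear":[0,0,0],"twist":[0,0,0],"gripper":0.25},
], force=20)

```text
time: 8.18
ee_pos: [0.5937, 0.0168, 0.0535]
eef_rot: [1.0, -0.01, 0.0, 0.0]
wrist_force: [-0.6, -0.2, 0.3]
width: 0.024
finger_force: 20.0
```

Call:
drive_tool([
  {"linear":[0,0,0],"twist":[0,0,0],"gripper":0.2},
  {"linear":[0,0,0],"twist":[0,0,0],"gripper":0.2},
  {"linear":[0,0,0],"twist":[0,0,0],"gripper":0.2},
], force=55)

```text
time: 8.43
ee_pos: [0.5938, 0.0168, 0.0535]
eef_rot: [1.0, -0.01, 0.0, 0.0]
wrist_force: [-0.8, -0.2, 1.0]
width: 0.0232
finger_force: 55.0
```

Call:
drive_tool([
  {"linear":[0,0,0.3],"twist":[0,0,0],"gripper":0.2},
  {"linear":[0,0,0.6],"twist":[0,0,0],"gripper":0.2},
  {"linear":[0,0,0.6],"twist":[0,0,0],"gripper":0.2},
  {"linear":[0,0,0.4],"twist":[0,0,0],"gripper":0.2},
  {"linear":[0,0,0],"twist":[0,0,0],"gripper":0.2},
  {"linear":[0,0,0],"twist":[0,0,0],"gripper":0.2},
])

```text
time: 8.93
ee_pos: [0.5942, 0.0169, 0.1307]
eef_rot: [1.0, -0.01, 0.001, 0.0]
wrist_force: [-1.0, -0.5, -0.6]
width: 0.0232
finger_force: 55.0
```

Call:
drive_tool([
  {"linear":[-0.2,-0.45,0],"twist":[0,0,-0.15],"gripper":0.2},
  {"linear":[-0.36,-0.85,0],"twist":[0,0,-0.16],"gripper":0.2},
  {"linear":[-0.36,-0.85,0],"twist":[0,0,-0.16],"gripper":0.2},
  {"linear":[-0.36,-0.85,0],"twist":[0,0,-0.16],"gripper":0.2},
  {"linear":[-0.36,-0.85,0],"twist":[0,0,-0.16],"gripper":0.2},
  {"linear":[-0.36,-0.85,0],"twist":[0,0,-0.16],"gripper":0.2},
  {"linear":[-0.36,-0.85,0],"twist":[0,0,-0.16],"gripper":0.2},
  {"linear":[-0.4,-0.9,0],"twist":[0,0,0],"gripper":0.2},
])

```text
time: 9.6
ee_pos: [0.4814, -0.2416, 0.1279]
eef_rot: [0.998, -0.058, -0.001, -0.001]
wrist_force: [0.0, -0.7, -0.2]
width: 0.023
finger_force: 55.0
```

Call:
drive_tool([
  {"linear":[0,0,0],"twist":[0,0,0],"gripper":0.2},
  {"linear":[0,0,0],"twist":[0,0,0],"gripper":0.2},
  {"linear":[0,0,0],"twist":[0,0,0],"gripper":0.2},
])

```text
time: 9.85
ee_pos: [0.4823, -0.2403, 0.1282]
eef_rot: [0.998, -0.059, -0.001, -0.001]
wrist_force: [0.2, 0.3, -0.5]
width: 0.0232
finger_force: 55.0
```

```bash
python3 look.py c2 .0463
```

```text
[ 0.4823 -0.2403  0.1282] [ 0.9983 -0.0589 -0.0012 -0.0011] [ 0.17  0.29 -0.5 ] 0.023160879469339878 54.99987689021509
yaw -0.11795405420208836
```

View pics/c2.png

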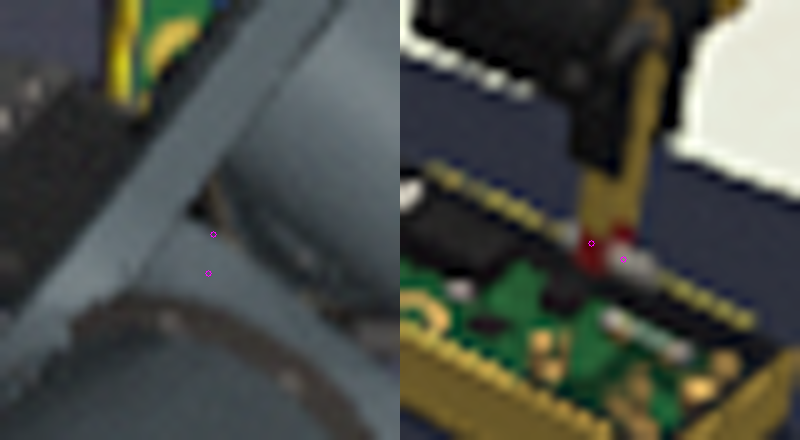

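Run:
```python
from h import *
o=np.array([.4823,-.2403,.1282-.0463]);u,v=proj("side",o);x0,y0=int(u-20),int(v-24)
f=lambda a,b:((a-400)/10-.5+x0,b/10-.5+y0)
pm=[.521,-.2578,-.1185];c,s=np.cos(pm[2]),np.sin(pm[2])
def loc(w): d=w[:2]-pm[:2];return np.round([1000*(c*d[0]+s*d[1]),1000*(-s*d[0]+c*d[1])],1)
for nm,a,b,z in(("clipA",545,345,.026),("clipB",625,395,.026),("clips",585,370,.026),("fuse2",647,333,.023)):
    w=at("side",f(a,b),z);print(nm,w,loc(w))
im=cv2.imread("pics/side_c2_raw.png");cr=im[y0+28:y0+44,x0+8:x0+32];g=cv2.resize(cr,None,fx=8,fy=8,interpolation=cv2.INTER_CUBIC)
h=cv2.cvtColor(g,cv2.COLOR_BGR2HSV);m=(h[...,0]>10)&(h[...,0]<32)&(h[...,1]>90)&(h[...,2]>110)
k,l,st,ce=cv2.connectedComponentsWithStats(m.astype(np.uint8))
for i in range(1,k):
    if st[i,4]>60:
        px=(ce[i]+.5)/8-.5+[x0+8,y0+28];w=at("side",px,.026);print(px,st[i,4]/64,loc(w))
# top original
im=cv2.imread("pics/top_raw.png");u,v=proj("top",[.483,-.24,.026]);x0,y0=int(u-12),int(v-12)
g=cv2.resize(im[y0:y0+24,x0:x0+24],None,fx=8,fy=8,interpolation=cv2.INTER_CUBIC);h=cv2.cvtColor(g,cv2.COLOR_BGR2HSV);m=(h[...,0]>14)&(h[...,0]<32)&(h[...,1]>90)&(h[...,2]>90)
k,l,st,ce=cv2.connectedComponentsWithStats(m.astype(np.uint8))
for i in range(1,k):
    if st[i,4]>60:
        px=(ce[i]+.5)/8-.5+[x0,y0];w=at("top",px,.026);print("top",px,st[i,4]/64,loc(w))
```

```text
clipA [ 0.50447061 -0.24671017  0.026     ] [-17.7   9.1]
clipB [ 0.46595216 -0.23736578  0.026     ] [-57.1  13.8]
clips [ 0.48506105 -0.2420015   0.026     ] [-37.6  11.4]
fuse2 [ 0.47897784 -0.28012044  0.023     ] [-39.1 -27.1]
[328.83333333 180.29662698] 1.96875 [-34.8 -57. ]
[330.81755051 181.42739899] 1.546875 [-44.4 -56.1]
[314.70294944 185.7460206 ] 4.171875 [-16.    8.5]
[314.76208405 191.75003586] 27.234375 [-37.7  38.4]
[315.65146797 188.44016904] 4.390625 [-28.3  19.7]
[330.60746951 190.34629065] 7.6875 [-75.2  -8.9]
[324.60651408 190.31161972] 2.21875 [-59.    6.2]
[324.20627682 193.73310086] 7.28125 [-69.7  24.3]
[331.13101312 194.41308309] 5.359375 [-90.3  10.2]
[309.14853896 195.07386364] 1.203125 [-34.5  68.6]
top [301.5372811  230.91784476] 42.828125 [-33.5  45.9]
top [310.87474209 228.85600069] 11.359375 [-21.   12.9]
top [309.85966981 239.03105346] 9.9375 [-58.5  12.1]
top [305.06494698 242.49276101] 9.578125 [-73.5  27.9]
top [314.67723088 243.61490793] 5.515625 [-72.4  -7.3]
top [320.02612705 243.83043033] 3.8125 [-70.3 -26.7]
```

Call:
drive_tool([
  {"linear":[0.01,-0.02,-0.3],"twist":[0,0,0],"gripper":0.2},
  {"linear":[0,0,-0.4],"twist":[0,0,0],"gripper":0.2},
  {"linear":[0,0,-0.3],"twist":[0,0,0],"gripper":0.2},
  {"linear":[0,0,0],"twist":[0,0,0],"gripper":0.2},
  {"linear":[0,0,0],"twist":[0,0,0],"gripper":0.2},
  {"linear":[0,0,0],"twist":[0,0,0],"gripper":0.2},
])

```text
time: 10.45
ee_pos: [0.4842, -0.2411, 0.0897]
eef_rot: [0.998, -0.058, 0.0, 0.0]
wrist_force: [0.8, 0.1, -0.7]
width: 0.0232
finger_force: 55.0
```

Call:
drive_tool([
  {"linear":[0,0,-0.04],"twist":[0,0,0],"gripper":0.2},
  {"linear":[0,0,-0.04],"twist":[0,0,0],"gripper":0.2},
  {"linear":[0,0,0],"twist":[0,0,0],"gripper":0.2},
])

```text
time: 10.7
ee_pos: [0.4838, -0.2419, 0.0865]
eef_rot: [0.998, -0.058, 0.0, 0.0]
wrist_force: [0.2, -0.3, -0.5]
width: 0.0231
finger_force: 55.0
```

Call:
drive_tool([
  {"linear":[0,0,-0.04],"twist":[0,0,0],"gripper":0.2},
  {"linear":[0,0,-0.03],"twist":[0,0,0],"gripper":0.2},
  {"linear":[0,0,0],"twist":[0,0,0],"gripper":0.2},
])

```text
time: 10.95
ee_pos: [0.4834, -0.2419, 0.0832]
eef_rot: [0.998, -0.058, -0.0, -0.0]
wrist_force: [0.4, -0.0, -0.3]
width: 0.023
finger_force: 55.0
```

Call:
drive_tool([
  {"linear":[0,0,-0.03],"twist":[0,0,0],"gripper":0.2},
  {"linear":[0,0,-0.03],"twist":[0,0,0],"gripper":0.2},
  {"linear":[0,0,0],"twist":[0,0,0],"gripper":0.2},
])

```text
time: 11.2
ee_pos: [0.4836, -0.242, 0.0808]
eef_rot: [0.998, -0.058, -0.0, -0.0]
wrist_force: [1.7, -0.4, 0.2]
width: 0.0232
finger_force: 55.0
```

Call:
drive_tool([
  {"linear":[0,0,-0.03],"twist":[0,0,0],"gripper":0.2},
  {"linear":[0,0,0],"twist":[0,0,0],"gripper":0.2},
])

```text
time: 11.37
ee_pos: [0.4838, -0.2421, 0.0796]
eef_rot: [0.998, -0.058, 0.0, 0.0]
wrist_force: [0.6, 0.3, 0.2]
width: 0.0233
finger_force: 55.0
```

```bash
python3 -c "
from h import *
s=sensors.observe();print(s['ee_pos'],s['wrist_force'],s['ft_torque'],s['eef_rot'])"
```

```text
[ 0.48381346 -0.24208072  0.07963474] [0.63292228 0.27477978 0.21670719] [-0.01280911 -0.12097008  0.03275399] [ 9.98290868e-01 -5.84402846e-02  2.49679361e-04  1.14185623e-04]
```

Call:
drive_tool([
  {"linear":[0,0,-0.03],"twist":[0,0,0],"gripper":0.2},
  {"linear":[0,0,0],"twist":[0,0,0],"gripper":0.2},
])

```text
time: 11.53
ee_pos: [0.4838, -0.2421, 0.0785]
eef_rot: [0.998, -0.058, 0.0, 0.0]
wrist_force: [0.6, -0.5, -0.5]
width: 0.0232
finger_force: 55.0
```

Call:
drive_tool([
  {"linear":[0,0,-0.03],"twist":[0,0,0],"gripper":0.2},
  {"linear":[0,0,0],"twist":[0,0,0],"gripper":0.2},
])

```text
time: 11.7
ee_pos: [0.4839, -0.2424, 0.0775]
eef_rot: [0.998, -0.058, 0.0, 0.0]
wrist_force: [1.6, -0.3, 1.0]
width: 0.0234
finger_force: 55.0
```

Call:
drive_tool([
  {"linear":[0,0,-0.03],"twist":[0,0,0],"gripper":0.2},
  {"linear":[0,0,0],"twist":[0,0,0],"gripper":0.2},
])

```text
time: 11.87
ee_pos: [0.4838, -0.2422, 0.0763]
eef_rot: [0.998, -0.058, 0.0, 0.0]
wrist_force: [1.5, -2.0, -0.8]
width: 0.0226
finger_force: 55.0
```

Call:
drive_tool([
  {"linear":[0,0,-0.03],"twist":[0,0,0],"gripper":0.2},
  {"linear":[0,0,0],"twist":[0,0,0],"gripper":0.2},
])

```text
time: 12.03
ee_pos: [0.484, -0.2423, 0.0754]
eef_rot: [0.998, -0.058, 0.0, 0.0]
wrist_force: [0.2, -0.8, 3.1]
width: 0.0226
finger_force: 55.0
```

```bash
python3 -c "
from h import *
s=sensors.observe();print(s['ee_pos'],s['wrist_force'],s['ft_torque'],s['eef_rot'])"
```

```text
[ 0.48397668 -0.24228907  0.07540549] [ 0.21109114 -0.83569054  3.11661219] [-0.15121136  0.01458424 -0.00290154] [ 9.98295937e-01 -5.83511869e-02  4.68835974e-04  3.74798081e-04]
```

Call:
drive_tool([
  {"linear":[0,0,-0.03],"twist":[0,0,0],"gripper":0.2},
  {"linear":[0,0,0],"twist":[0,0,0],"gripper":0.2},
])

```text
time: 12.2
ee_pos: [0.4842, -0.2424, 0.0746]
eef_rot: [0.998, -0.058, 0.001, 0.001]
wrist_force: [0.0, -0.5, 6.1]
width: 0.0223
finger_force: 55.0
```

Call:
drive_tool([
  {"linear":[0,0,-0.03],"twist":[0,0,0],"gripper":0.2},
  {"linear":[0,0,0],"twist":[0,0,0],"gripper":0.2},
])

```text
time: 12.37
ee_pos: [0.4841, -0.2423, 0.0732]
eef_rot: [0.998, -0.058, 0.001, 0.0]
wrist_force: [0.9, 0.4, 4.1]
width: 0.023
finger_force: 55.0
```

Call:
drive_tool([
  {"linear":[0,0,-0.03],"twist":[0,0,0],"gripper":0.2},
  {"linear":[0,0,0],"twist":[0,0,0],"gripper":0.2},
])

```text
time: 12.53
ee_pos: [0.4839, -0.2421, 0.0714]
eef_rot: [0.998, -0.058, 0.0, 0.0]
wrist_force: [0.9, -1.6, 1.8]
width: 0.0228
finger_force: 55.0
```

Call:
drive_tool([
  {"linear":[0,0,-0.03],"twist":[0,0,0],"gripper":0.2},
  {"linear":[0,0,0],"twist":[0,0,0],"gripper":0.2},
])

```text
time: 12.7
ee_pos: [0.4838, -0.242, 0.0698]
eef_rot: [0.998, -0.058, 0.0, 0.0]
wrist_force: [1.0, -0.3, 0.9]
width: 0.0228
finger_force: 55.0
```

Call:
drive_tool([
  {"linear":[0,0,-0.02],"twist":[0,0,0],"gripper":0.2},
  {"linear":[0,0,0],"twist":[0,0,0],"gripper":0.2},
  {"linear":[0,0,0],"twist":[0,0,0],"gripper":0.2},
])

```text
time: 12.95
ee_pos: [0.4837, -0.242, 0.069]
eef_rot: [0.998, -0.058, 0.0, 0.0]
wrist_force: [1.2, -2.0, -0.9]
width: 0.023
finger_force: 55.0
```

Call:
drive_tool([
  {"linear":[0,0,-0.01],"twist":[0,0,0],"gripper":0.2},
  {"linear":[0,0,0],"twist":[0,0,0],"gripper":0.2},
  {"linear":[0,0,0],"twist":[0,0,0],"gripper":0.2},
])

```text
time: 13.2
ee_pos: [0.4837, -0.242, 0.0688]
eef_rot: [0.998, -0.058, 0.0, 0.0]
wrist_force: [1.7, -1.4, -0.6]
width: 0.0229
finger_force: 55.0
```

Call:
drive_tool([
  {"linear":[0,0,-0.02],"twist":[0,0,0],"gripper":0.2},
  {"linear":[0,0,0],"twist":[0,0,0],"gripper":0.2},
  {"linear":[0,0,0],"twist":[0,0,0],"gripper":0.2},
])

```text
time: 13.45
ee_pos: [0.4837, -0.2421, 0.0682]
eef_rot: [0.998, -0.058, 0.0, 0.0]
wrist_force: [1.5, -0.9, -0.1]
width: 0.023
finger_force: 55.0
```

Call:
drive_tool([
  {"linear":[0,0,-0.01],"twist":[0,0,0],"gripper":0.2},
  {"linear":[0,0,0],"twist":[0,0,0],"gripper":0.2},
  {"linear":[0,0,0],"twist":[0,0,0],"gripper":0.2},
])

```text
time: 13.7
ee_pos: [0.4837, -0.242, 0.0678]
eef_rot: [0.998, -0.058, 0.0, 0.0]
wrist_force: [1.4, -1.1, 0.6]
width: 0.0221
finger_force: 55.0
```

Call:
drive_tool([
  {"linear":[0,0,-0.01],"twist":[0,0,0],"gripper":0.2},
  {"linear":[0,0,-0.01],"twist":[0,0,0],"gripper":0.2},
  {"linear":[0,0,0],"twist":[0,0,0],"gripper":0.2},
])

```text
time: 13.95
ee_pos: [0.4837, -0.2421, 0.0674]
eef_rot: [0.998, -0.058, 0.0, 0.0]
wrist_force: [0.8, -2.5, 3.8]
width: 0.0228
finger_force: 55.0
```

```bash
python3 -c "
from h import *
s=sensors.observe();print(s['ee_pos'],s['wrist_force'],s['ft_torque'],s['eef_rot'])"
```

```text
[ 0.48372057 -0.24209557  0.06741692] [ 0.82389471 -2.49530082  3.83436172] [-0.24074774 -0.20190752 -0.02086876] [ 9.98297204e-01 -5.83318584e-02  2.12190629e-04  2.03560298e-04]
```

Call:
drive_tool([
  {"linear":[0,0,-0.015],"twist":[0,0,0],"gripper":0.2},
  {"linear":[0,0,0],"twist":[0,0,0],"gripper":0.2},
  {"linear":[0,0,0],"twist":[0,0,0],"gripper":0.2},
])

```text
time: 14.2
ee_pos: [0.4838, -0.2421, 0.0672]
eef_rot: [0.998, -0.058, 0.0, 0.0]
wrist_force: [0.6, -0.8, 7.9]
width: 0.023
finger_force: 55.0
```

Call:
drive_tool([
  {"linear":[0,0,0.025],"twist":[0,0,0],"gripper":0.2},
  {"linear":[0,0,0],"twist":[0,0,0],"gripper":0.27},
  {"linear":[0,0,0],"twist":[0,0,0],"gripper":0.29},
  {"linear":[0,0,0],"twist":[0,0,0],"gripper":0.31},
  {"linear":[0,0,0],"twist":[0,0,0],"gripper":0.31},
  {"linear":[0,0,0],"twist":[0,0,0],"gripper":0.31},
], force=20)

```text
time: 14.7
ee_pos: [0.483, -0.2413, 0.0669]
eef_rot: [0.998, -0.058, -0.001, -0.001]
wrist_force: [0.4, 0.1, -0.5]
width: 0.027
finger_force: 6.2
```

Call:
drive_tool([
  {"linear":[0,0,0.1],"twist":[0,0,0],"gripper":0.31},
  {"linear":[0,0,0.3],"twist":[0,0,0],"gripper":0.31},
  {"linear":[0,0,0.6],"twist":[0,0,0],"gripper":0.31},
  {"linear":[0,0,0.6],"twist":[0,0,0],"gripper":0.31},
  {"linear":[0,0,0],"twist":[0,0,0],"gripper":0.31},
])

```text
time: 15.12
ee_pos: [0.4859, -0.2435, 0.1354]
eef_rot: [0.998, -0.058, 0.003, 0.002]
wrist_force: [1.1, 0.7, 0.5]
width: 0.027
finger_force: 6.0
```

Call:
drive_tool([
  {"linear":[0.2,0.5,0],"twist":[0,0,0],"gripper":0.31},
  {"linear":[0.3,0.9,0],"twist":[0,0,0],"gripper":0.31},
  {"linear":[0.3,0.9,0],"twist":[0,0,0],"gripper":0.31},
  {"linear":[0.3,0.9,0],"twist":[0,0,0],"gripper":0.31},
  {"linear":[0.3,0.9,0],"twist":[0,0,0],"gripper":0.31},
  {"linear":[0.2,0.6,0],"twist":[0,0,0],"gripper":0.31},
  {"linear":[0,0,0],"twist":[0,0,0],"gripper":0.31},
  {"linear":[0,0,0],"twist":[0,0,0],"gripper":0.31},
])

```text
time: 15.78
ee_pos: [0.5473, -0.0524, 0.1309]
eef_rot: [0.998, -0.057, -0.001, 0.0]
wrist_force: [0.2, 0.8, 0.4]
width: 0.0271
finger_force: 6.0
```

Run:
```python
from h import *
s=sensors.observe();print(s['ee_pos'],s['wrist_force'],s['width'],s['finger_force'])
out=[]
o=np.array([.4837,-.2421,.023]);X=np.array([np.cos(.119),-np.sin(.119),0])
for n in("top","side"):
    im=cams.grab_frame(n);u,v=proj(n,o);x0,y0=int(u-20),int(v-22)
    cr=cv2.resize(im[y0:y0+44,x0:x0+40],None,fx=10,fy=10,interpolation=cv2.INTER_CUBIC)
    for e in(-.019,0,.019):
        t=(np.array(proj(n,o+X*e))-[x0,y0]+.5)*10;cv2.circle(cr,tuple(t.astype(int)),3,(255,0,255),1)
    out.append(cr)
cv2.imwrite("pics/home.png",cv2.hconcat(out))
```

```text
[ 0.54729407 -0.05235977  0.13087781] [0.2416242  0.84435354 0.36361532] 0.027117552670240238 5.988340359181166
```

View pics/home.png

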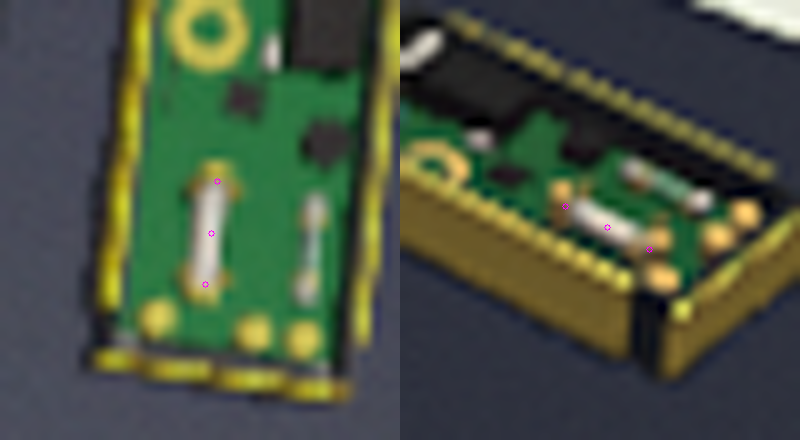

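Call:
drive_tool([
  {"linear":[0.08,0.5,0],"twist":[0,0,-0.05],"gripper":0.31},
  {"linear":[0.1,0.95,0],"twist":[0,0,-0.05],"gripper":0.31},
  {"linear":[0.1,0.95,0],"twist":[0,0,-0.05],"gripper":0.31},
  {"linear":[0.1,0.95,0],"twist":[0,0,-0.05],"gripper":0.31},
  {"linear":[0.1,0.95,0],"twist":[0,0,-0.05],"gripper":0.31},
  {"linear":[0.1,0.95,0],"twist":[0,0,-0.05],"gripper":0.31},
  {"linear":[0.1,0.95,0],"twist":[0,0,-0.05],"gripper":0.31},
  {"linear":[0.08,0.95,0],"twist":[0,0,-0.05],"gripper":0.31},
])

```text
time: 16.55
ee_pos: [0.5785, 0.2319, 0.1312]
eef_rot: [0.997, -0.077, -0.0, 0.0]
wrist_force: [1.6, 0.5, -1.5]
width: 0.0271
finger_force: 6.0
```

Call:
drive_tool([
  {"linear":[0.04,0.8,0],"twist":[0,0,0],"gripper":0.31},
  {"linear":[0.04,0.54,0],"twist":[0,0,0],"gripper":0.31},
  {"linear":[0,0,0],"twist":[0,0,0],"gripper":0.31},
  {"linear":[0,0,0],"twist":[0,0,0],"gripper":0.31},
  {"linear":[0,0,0],"twist":[0,0,0],"gripper":0.31},
])

```text
time: 16.97
ee_pos: [0.5812, 0.2837, 0.1309]
eef_rot: [0.997, -0.077, -0.001, 0.001]
wrist_force: [-0.3, 0.3, 0.1]
width: 0.0271
finger_force: 6.0
```

```bash
python3 -c "
from h import *
s=sensors.observe();q=s['eef_rot'];print(s['ee_pos'],q,2*np.arctan2(q[1],q[0]))"
```

```text
[0.58123482 0.28366149 0.13092954] [ 9.97058260e-01 -7.66431943e-02 -5.43028763e-04  5.93850358e-04] -0.15343690840701224
```

Call:
drive_tool([
  {"linear":[-0.01,0.08,-0.2],"twist":[0,0,0.05],"gripper":0.31},
  {"linear":[0,0,-0.4],"twist":[0,0,0],"gripper":0.31},
  {"linear":[0,0,-0.18],"twist":[0,0,0],"gripper":0.31},
  {"linear":[0,0,0],"twist":[0,0,0],"gripper":0.31},
  {"linear":[0,0,0],"twist":[0,0,0],"gripper":0.31},
  {"linear":[0,0,0],"twist":[0,0,0],"gripper":0.31},
])

```text
time: 17.47
ee_pos: [0.5812, 0.2884, 0.1004]
eef_rot: [0.997, -0.074, 0.0, -0.0]
wrist_force: [0.9, -1.2, 0.5]
width: 0.0274
finger_force: 6.0
```

Call:
drive_tool([
  {"linear":[-0.01,-0.03,-0.15],"twist":[0,0,0],"gripper":0.31},
  {"linear":[0,0,-0.15],"twist":[0,0,0],"gripper":0.31},
  {"linear":[0,0,0],"twist":[0,0,0],"gripper":0.31},
  {"linear":[0,0,0],"twist":[0,0,0],"gripper":0.31},
])

```text
time: 17.8
ee_pos: [0.5799, 0.2876, 0.0876]
eef_rot: [0.997, -0.074, -0.001, 0.0]
wrist_force: [-0.1, 0.3, -0.2]
width: 0.027
finger_force: 6.0
```

Call:
drive_tool([
  {"linear":[0,0,-0.25],"twist":[0,0,0],"gripper":0.31},
  {"linear":[0,0,-0.25],"twist":[0,0,0],"gripper":0.31},
  {"linear":[0,0,-0.2],"twist":[0,0,0],"gripper":0.31},
  {"linear":[0,0,0],"twist":[0,0,0],"gripper":0.31},
  {"linear":[0,0,0],"twist":[0,0,0],"gripper":0.31},
])

```text
time: 18.22
ee_pos: [0.5796, 0.2875, 0.0589]
eef_rot: [0.997, -0.074, -0.001, 0.0]
wrist_force: [-0.3, -0.2, 0.7]
width: 0.0268
finger_force: 6.0
```

Call:
drive_tool([
  {"linear":[0.02,0,-0.06],"twist":[0,0,0],"gripper":0.31},
  {"linear":[0,0,-0.05],"twist":[0,0,0],"gripper":0.31},
  {"linear":[0,0,0],"twist":[0,0,0],"gripper":0.31},
  {"linear":[0,0,0],"twist":[0,0,0],"gripper":0.31},
])

```text
time: 18.55
ee_pos: [0.5813, 0.2877, 0.0559]
eef_rot: [0.997, -0.074, 0.0, -0.0]
wrist_force: [-0.1, 0.3, -1.5]
width: 0.027
finger_force: 6.0
```

Call:
drive_tool([
  {"linear":[0,0,-0.05],"twist":[0,0,0],"gripper":0.31},
  {"linear":[0,0,0],"twist":[0,0,0],"gripper":0.31},
  {"linear":[0,0,0],"twist":[0,0,0],"gripper":0.31},
])

```text
time: 18.8
ee_pos: [0.5811, 0.2877, 0.0537]
eef_rot: [0.997, -0.074, -0.0, 0.0]
wrist_force: [0.4, 0.2, 0.1]
width: 0.0273
finger_force: 6.0
```

Call:
drive_tool([
  {"linear":[0,0,-0.02],"twist":[0,0,0],"gripper":0.31},
  {"linear":[0,0,0],"twist":[0,0,0],"gripper":0.31},
  {"linear":[0,0,0],"twist":[0,0,0],"gripper":0.33},
  {"linear":[0,0,0],"twist":[0,0,0],"gripper":0.38},
  {"linear":[0,0,0],"twist":[0,0,0],"gripper":0.7},
  {"linear":[0,0,0],"twist":[0,0,0],"gripper":0.7},
  {"linear":[0,0,0],"twist":[0,0,0],"gripper":0.7},
  {"linear":[0,0,0],"twist":[0,0,0],"gripper":0.7},
])

```text
time: 19.47
ee_pos: [0.5812, 0.2878, 0.0529]
eef_rot: [0.997, -0.074, -0.0, -0.0]
wrist_force: [-0.7, 0.2, 0.2]
width: 0.0522
finger_force: 0.0
```

Call:
drive_tool([
  {"linear":[0,0,0.2],"twist":[0,0,0],"gripper":0.7},
  {"linear":[0,0,0.6],"twist":[0,0,0],"gripper":0.7},
  {"linear":[0,0,0.9],"twist":[0,0,0],"gripper":0.7},
  {"linear":[0,0,0.9],"twist":[0,0,0],"gripper":0.7},
  {"linear":[-0.4,-0.8,0.2],"twist":[0,0,0],"gripper":0.7},
  {"linear":[-0.4,-0.8,0],"twist":[0,0,0],"gripper":0.7},
  {"linear":[-0.4,-0.8,0],"twist":[0,0,0],"gripper":0.7},
  {"linear":[0,0,0],"twist":[0,0,0],"gripper":0.7},
])

```text
time: 20.13
ee_pos: [0.5286, 0.1874, 0.1654]
eef_rot: [0.997, -0.075, -0.003, 0.002]
wrist_force: [-0.7, 0.7, -0.3]
width: 0.061
finger_force: 0.0
```

Run:
```python
from h import *
s=sensors.observe();print(s['ee_pos'],s['wrist_force'],s['width'])
im=cams.grab_frame("side");cv2.imwrite("pics/end.png",cv2.resize(im[110:310,150:370],None,fx=3,fy=3,interpolation=cv2.INTER_CUBIC)[:600,:800])
```

```text
[0.52862868 0.18736358 0.16539908] [-0.69046219  0.74655053 -0.28042483] 0.06102431709237368
```

View pics/end.png

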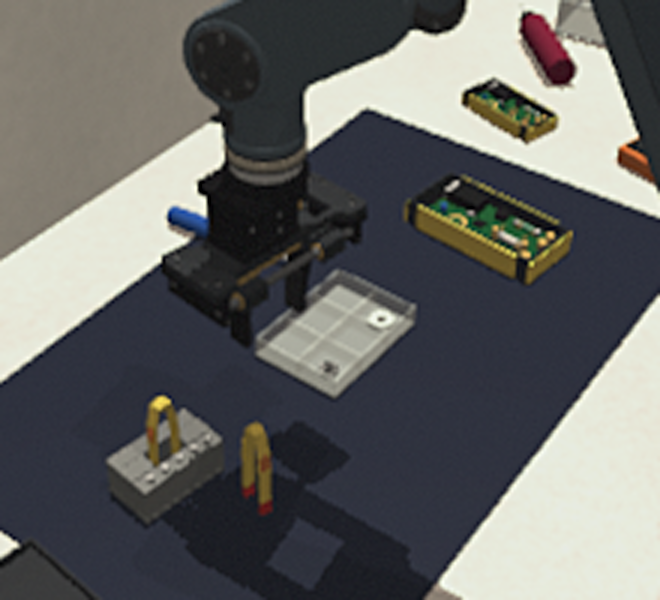

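The picture shows the tongs standing in the stand at (160,430) and the fuse in the meter at (512,237). Nothing else has been disturbed.

```bash
python3 -c "
from h import *
print(ticket.hand_in())"
```

```text
the job is handed in; nothing more can be done
None
```

The fuse is home and level in the meter's clips, pressed in with about 8 N at most. The tongs are back in their stand, tips down and released, and the job was handed in at about 20 s. No verdict was returned.

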